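# Hang up the drop guard of a bench punch

### The job

The die of the small bench punch is to be changed. Lift the clear drop guard by its upright black grip, shift it sideways towards the notched upright, and lower it so that the bent-down end of its slotted bar hooks into the upper of the two notches; then let go, leaving the guard hanging there. Do not let the guard fall.

Things in the scene. Friction and masses are not known exactly. Their poses are not given: they have to be found in the camera images.
- guard_handle (a point): Grip of the drop guard: upright black block 16 mm thick (x), 60 long (y), 45 tall, on the guard's flat steel bar. Point: on its centre line, 17 mm below its top, 28 above the bar. Axes: x level, from the machine's front to its back; y level, along the bar to the notched upright; z up. Guard slides only in y and z. Two 12 mm posts, tops 287 mm above the table, stand 80 mm off at -y, 130 at +y.
- tab_edge (a point): Middle of the lower edge of the tab, the bent-down +y end of the guard's slotted steel bar: 6 mm thick (y), 32 wide (x), 16 deep below the bar. Moves with the grip: 172 mm in +y of the grip point, 52 below it. Axes as the grip's. Lifted straight up from the start it passes both notches freely; moved over 4 mm towards them first, it may strike them from below.
- upper_notch (a point): Upper notch of the heavy steel upright (259 mm) at the machine's +y end: middle of its floor, 209 mm above the table. Axes as the grip's. A J-shaped ledge: pocket 34 mm across in y (17 each side of this point), 40 wide in x, open above; on the guard's side a lip 6 mm thick, 12 high. The tab goes over the lip and down into the pocket. A like lower notch, not wanted, is 50 mm below.
- guard (a joint): Lift of the guard, m: 0 = fully down, where gravity (3 to 7 N) returns it; 0.135 = top stop. The tab clears the upper lip above 0.107; resting in the upper notch it reads 0.095, in the lower 0.045. Sideways, slots on the posts allow 50 mm in all from the far end (start: 0 to 10 mm from it); the tab is mid-pocket at 40, in the pocket from 26 to 50. Sideways it slides with 1 N friction.
Things that resemble listed ones, but are neither listed nor needed, are in the scene too. Leave any green or orange look-alike of the part that bears upper_notch alone.

How it is judged:
By the outcome, as a careful person would: the job done as asked, in the order asked, and still so for the second after the job is handed in, with the robot touching nothing.
It also fails if it takes over 35 s, if anything falls off the work surface, if the arm or the gripper's body presses on something with over 40 N, if the wrist force passes 120 N, or if a joint passes its speed limit or range.

### The arm

A 7-joint arm with a two-finger parallel gripper is mounted at the origin on the work surface. World frame = base frame: x ahead of the robot, y to its left, z up, the work surface at z = 0. Lengths are in m, angles in rad, forces in N, time in s.
With the tool pointing down it reaches from about 0.425 to 0.875 m from the base axis. Payload 8.4 kg.
Tool frame: the origin (TCP) lies at the very end of the fingers, on their centre line; the grasp point (between the pads) lies robot.pinch_z behind it (robot.pinch_z is the distance from the TCP to the grasp point, in m); z points along the fingers, y is the line along which they close (so a half turn about z gives the same grasp; the last joint's range is limited). The gripper opens to 85 mm and grips with 20 to 120 N. Pads are 22 mm wide; open, the fingers measure 114 mm over their backs; the gripper's body (76 mm by 85 mm) begins 54 mm behind the grasp point. The pads swing forward as they close: fully open they stand 13 mm farther back than shut.
Start: joints at [1.167, 0.333, 0.04, 1.465, -0.013, 1.343, -0.059], TCP at [0.195, -0.62, 0.2] pointing down, gripper open.
Joint ranges: [-2.58, 2.58], [-0.38, 2.09], [-1.3, 1.39], [0.25, 2.4], [-1.5, 4.64], [0.08, 2.09], [-2.65, 2.65]. Speed limits (rad/s): [2.22, 2.22, 2.79, 2.79, 3.14, 3.14, 3.14].

### API

Orientations are given as [roll, pitch, yaw] about the fixed x, y, z axes, in that order (R = Rz(yaw) Ry(pitch) Rx(roll)).
In Python, from workcell import robot gives the robot as it stands.
- The arm moves only by the tool play_rows, never from a script. Its argument "commands" is a list of rows, each a list of 5 numbers: the gripper command: -1 is fully open, 1 is shut, values between are in proportion, then the shift along the tool's x, y, z in mm, then the turn about the tool's z in rad. In form: [[gripper, tx, ty, tz, twist], ...]. A call has 1 to 5 rows; each row shifts and turns the commanded pose from where the row before left it, along the tool's axes as they then stand; what a row does not reach is not made up. A row lasts 1/10 s, in which the tool goes at most 50 mm and 8.59 degrees, less where a joint would pass 70% of its speed; a pose out of reach is approached as far as the arm can. A call with a gripper value outside its range is refused whole. The fingers move at their own pace and stop on an object; "grip_force" is the grip in N (left out, the last holds). Time passes only in rows, so rows that do not move let the fingers close. It gives the time, the measured TCP pose, the force, the opening and the grip force at its end, in the units of the state.
- robot.sense(): the state, without advancing time (a new reading comes with each control period).
- robot.read_camera(name): name is "scene" or "top" or "wrist"; returns the picture (480x640x3 uint8, red, green, blue); there is no depth.
- robot.get_calibration(name): a dict with "camera_matrix" (3x3 intrinsics, pixels), "dist" ([k1, k2, p1, p2, k3] as OpenCV has them; the pictures are not rectified), "R" (3x3) and "t" (3): a world point X has camera coordinates R X + t; the wrist camera has in their place "tool_from_camera" (4x4, takes a point from camera to tool coordinates, whose origin is the TCP and whose axes are the flange's). Camera axes: x right, y down, z forward; pixel columns grow to the right and rows downward; lengths in m; the calibration is good to about 2 mm. A picture is of the moment at which its call begins: read the wrist's pose just before it. get_calibration takes no time and is no camera call.
- robot.job_done(): hands the job in; it is judged then, once.
The state is a dict: "time_s": time; "joint_pos": joint angles; "dq": joint speeds; "effort": joint torques, N m; "tcp_pos": TCP position; "tcp_rot": TCP orientation; "contact_force": force on the tool from outside, world axes, zero at the start; "ft_torque": the same for the moment, N m; "gripper_width": opening from 0.0 (shut) to 1.0 (fully open); "gripper_force": force on a finger pad.
Only numpy, scipy, OpenCV 4.12 (cv2) and the standard library are available. Lean on these libraries where they do the work, as an engineer would, in place of code of your own. Each camera call takes 0.05 s, during which the arm holds its last target. There are 200 camera calls.

## Working session

There is one attempt and no reset: what is moved stays moved. The work goes in short steps, Python scripts to look and compute and a tool call to move; the robot and the scene stay as the last step left them, time stands still between calls to the robot, and variables do not carry over. Pictures are saved under pics/ and viewed, at most 10 in all, crops included, and the job is handed in when it is done.

Besides the shell and the picture viewer there is one more tool, called after "Call:" as name(argument=value, ...) on one line, values as JSON. play_rows: Moves the arm, as the interface text tells. Its arguments: {"type":"object","properties":{"commands":{"type":"array"},"grip_force":{"type":"number"}},"required":["commands"]}

```bash
mkdir -p pics; cat > h.py <<'E'
import numpy as np, cv2
from workcell import robot
def ray(name,uv):
    c=robot.get_calibration(name); p=cv2.undistortPoints(np.array([[uv]],float),np.array(c["camera_matrix"]),np.array(c["dist"]))[0,0]
    R=np.array(c["R"]);t=np.array(c["t"]); d=R.T@np.array([p[0],p[1],1]); return -R.T@t,d/np.linalg.norm(d)
def onz(name,uv,z):
    o,d=ray(name,uv); return o+d*(z-o[2])/d[2]
def tri(a,ua,b,ub):
    o1,d1=ray(a,ua);o2,d2=ray(b,ub)
    s=np.linalg.lstsq(np.c_[d1,-d2],o2-o1,rcond=None)[0]
    p,q=o1+s[0]*d1,o2+s[1]*d2; return (p+q)/2,np.linalg.norm(p-q)
def save(name):
    im=robot.read_camera(name); return im
E
python3 - <<'E'
from h import *
for n in("scene","top"):
    im=robot.read_camera(n);cv2.imwrite(f"pics/{n}0.png",im[:,:,::-1])
    c=robot.get_calibration(n);print(n,-np.array(c["R"]).T@np.array(c["t"]),np.array(c["R"])[2])
s=robot.sense();print(s,robot.pinch_z)
E
```

```text
scene [0.99147023 0.73712561 0.70065498] [-0.46097541 -0.65735785 -0.59613952]
top [0.49892632 0.14448761 1.08187263] [ 0.05276823 -0.00365192 -0.99860011]
{'time_s': 0.1, 'joint_pos': array([ 1.16682012,  0.33383667,  0.03988913,  1.46615417, -0.01342501,
        1.3433439 , -0.05849827]), 'dq': array([ 0.00079184, -0.00117353, -0.00062362, -0.00262132, -0.003381  ,
       -0.00081715, -0.00033103]), 'effort': array([ 3.50395312e-03, -6.60023403e+01,  1.36999626e+00, -4.06480837e+01,
        1.69229246e-02,  8.86269176e-03,  8.89587182e-05]), 'tcp_pos': array([ 0.19488631, -0.61961293,  0.19952681]), 'tcp_rot': array([-3.14011884e+00,  7.89555286e-05,  3.04742153e-01]), 'contact_force': array([ 0.3179757 , -0.20335182,  0.41066387]), 'ft_torque': array([-0.01399089,  0.04286667,  0.02473465]), 'gripper_force': 0.0, 'gripper_width': 0.998035346853801} 0.0187
```

View pics/scene0.png

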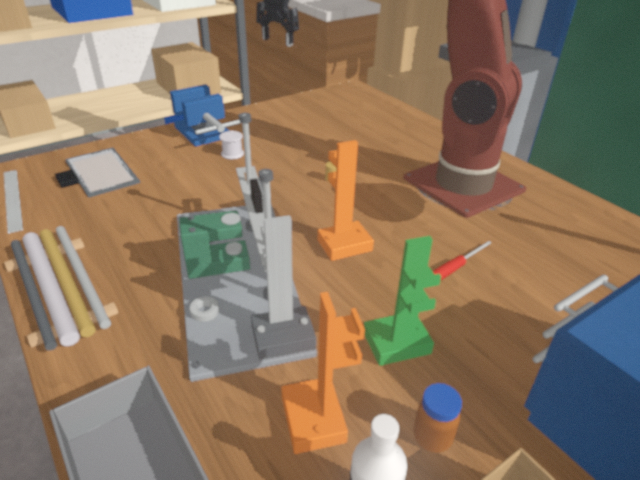

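View pics/top0.png

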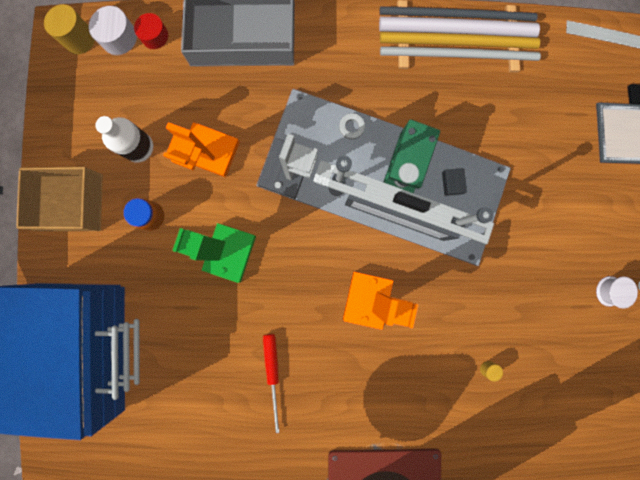

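The wanted grip is the black block at top (411,201) and scene (257,195). Possible confusions are the black square on the base plate at top (454,181), the scale's black end at top (636,93), and the die block in green at (410,165). For the notched upright I take the grey steel one at top (300,160) / scene (280,270). The look-alikes are orange at top (200,148) and (380,300), and green at (215,250). I'll check both in one close crop.

```bash
python3 - <<'E'
from h import *
t=cv2.imread("pics/top0.png");s=cv2.imread("pics/scene0.png")
a=cv2.resize(t[80:280,250:520],None,fx=2.9,fy=2.9,interpolation=3)[:580,:783]
b=cv2.resize(s[100:390,170:330],None,fx=2,fy=2,interpolation=3)
cv2.imwrite("pics/ct.png",a)
b=cv2.resize(s[150:300,200:330],None,fx=4,fy=4,interpolation=3)
cv2.imwrite("pics/cs.png",b)
for n,im,(x0,x1,y0,y1) in(("top",t,(385,435,185,220)),("scene",s,(240,275,165,225))):
    m=((im.max(2)<45)*255).astype(np.uint8);k=np.zeros_like(m);k[y0:y1,x0:x1]=m[y0:y1,x0:x1]
    cs=cv2.findContours(k,0,2)[0]
    for c in cs:
        if cv2.contourArea(c)>20: print(n,cv2.minAreaRect(c),cv2.boxPoints(cv2.minAreaRect(c)).round(1).tolist())
E
```

```text
top ((411.3500671386719, 201.94998168945312), (34.78504943847656, 10.435516357421875), 18.43494987487793) [[393.20001220703125, 201.39999389648438], [396.5, 191.5], [429.5, 202.5], [426.20001220703125, 212.39999389648438]]
```

View pics/ct.png

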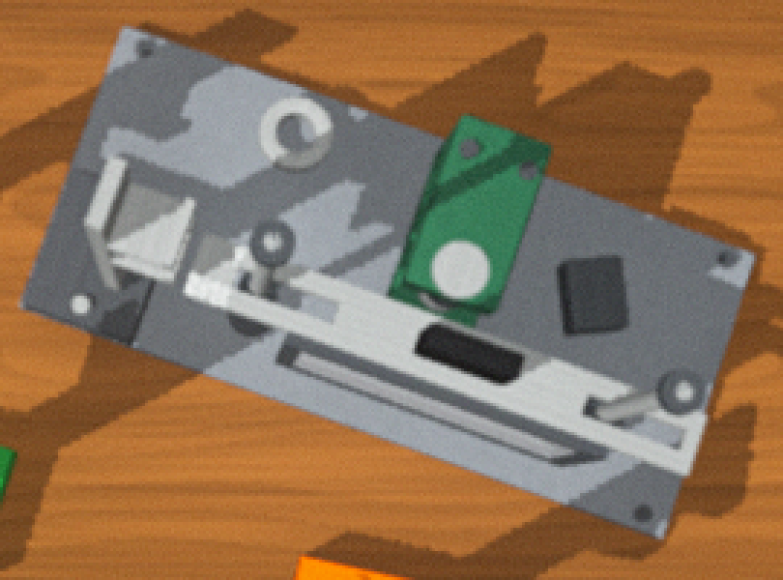

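View pics/cs.png

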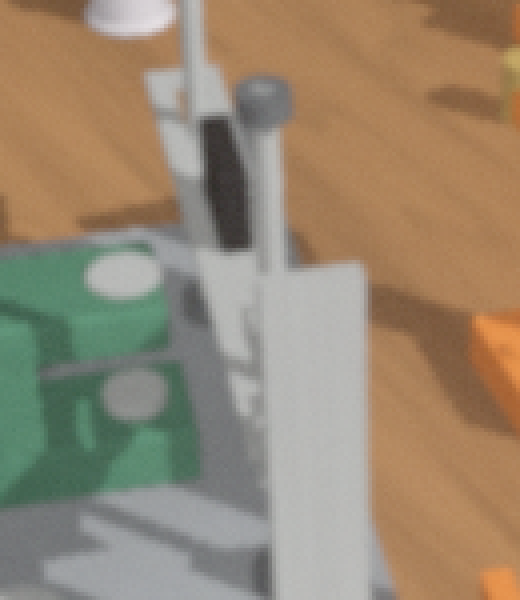

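Both crops confirm the choice. The grip is the black block on the slotted bar between the two posts, top (411,201). The posts are capped at top (343,162) and (484,215), scene (265,174) and (245,118). The plain steel upright has notches that open towards the guard, top (291,150).

```bash
python3 - <<'E'
from h import *
f=lambda x,y:(250+x/2.9,80+y/2.9)
g=lambda x,y:(200+x/4,150+y/4)
def P(n,*a): print(n,np.round(a[0],4),*[np.round(x,4) for x in a[1:]])
A=tri("top",f(272,243),"scene",g(265,90)); P("post+y",*A)
B=tri("top",f(682,390),"scene",(245,119)); P("post-y",*B)
d=A[0]-B[0];P("d",d,np.linalg.norm(d),np.degrees(np.arctan2(-d[0],d[1])))
P("uprtop corner back",*tri("top",f(122,158),"scene",g(267,272)))
P("uprtop corner front",*tri("top",f(88,225),"scene",g(365,264)))
P("grip near bottom",*tri("top",f(430,328),"scene",g(203,118)))
P("grip centre rough",*tri("top",(411.3,201.5),"scene",(256,195)))
for z in(.166,.183): P("grip onz",onz("top",(411.5,201.5),z))
for uv in((440,328),(525,355),(512,382),(418,355)): P("c",onz("top",f(*uv),.183))
c=robot.get_calibration("wrist");print(c["tool_from_camera"],c["camera_matrix"])
E
```

```text
post+y [0.6463 0.1012 0.286 ] 0.0007
post-y [ 0.5708 -0.1165  0.2783] 0.0027
d [0.0755 0.2177 0.0077] 0.2306 -19.1308
uprtop corner back [0.6951 0.1818 0.2625] 0.0045
uprtop corner front [0.6601 0.1986 0.2623] 0.0005
grip near bottom [0.618  0.0033 0.2136] 0.0141
grip centre rough [ 0.6039 -0.0234  0.1621] 0.0008
grip onz [ 0.6038 -0.0232  0.166 ]
grip onz [ 0.6018 -0.0201  0.183 ]
c [ 0.6161 -0.0034  0.183 ]
c [ 0.6005 -0.0538  0.183 ]
c [ 0.5845 -0.0459  0.183 ]
c [0.6    0.0097 0.183 ]
[[ 1.03088471e-04 -9.63844882e-01 -2.66463943e-01  6.76661428e-02]
 [ 9.99999881e-01  2.26225432e-04 -4.31419592e-04  7.70540492e-04]
 [ 4.76102487e-04 -2.66463867e-01  9.63844791e-01 -1.73472866e-01]
 [ 0.00000000e+00  0.00000000e+00  0.00000000e+00  1.00000000e+00]] [[331.68563427   0.         316.91398034]
 [  0.         331.68563427 237.63212968]
 [  0.           0.           1.        ]]
```

Call:
play_rows(commands=[[-1,0,0,-30,-0.14],[-1,0,0,-40,-0.14],[-1,0,0,-40,-0.14],[-1,0,0,-40,-0.14],[-1,0,0,-30,-0.14]])

```text
time_s: 0.6
tcp_pos: [0.195, -0.62, 0.3828]
tcp_rot: [3.14, 0.001, 1.01]
contact_force: [-0.5, -1.7, 0.2]
gripper_width: 1.001
gripper_force: 0.0
```

Call:
play_rows(commands=[[-1,0,0,-20,-0.14],[-1,0,0,0,-0.12],[-1,0,0,0,0],[-1,0,0,0,0]])

```text
time_s: 1.0
tcp_pos: [0.1949, -0.6199, 0.3994]
tcp_rot: [-3.141, -0.001, 1.261]
contact_force: [-0.4, 0.2, -0.2]
gripper_width: 0.998
gripper_force: 0.0
```

```bash
python3 - <<'E'
from h import *
f=lambda x,y:(250+x/2.9,80+y/2.9)
g=lambda x,y:(200+x/4,150+y/4)
print("green top",tri("top",f(460,270),"scene",g(125,275)))
print(onz("top",f(682,390),.287),onz("top",f(597,408),.14),onz("top",f(272,243),.287))
s=robot.sense();print(s["time_s"],s["tcp_pos"],s["tcp_rot"],s["joint_pos"])
R=cv2.Rodrigues(np.zeros(3))[0]
psi=s["tcp_rot"][2];tx=np.array([np.cos(psi),np.sin(psi)]);ty=np.array([np.sin(psi),-np.cos(psi)])
d=np.array([.602,-.0215])-s["tcp_pos"][:2];print("tool shift mm",d@tx*1e3,d@ty*1e3)
E
```

```text
green top (array([ 0.65991779, -0.02560925,  0.12539737]), np.float64(0.001017367438371747))
[ 0.57111729 -0.11449125  0.287     ] [ 0.57289465 -0.10817562  0.14      ] [0.64642076 0.10107236 0.287     ]
1.0 [ 0.19493187 -0.61985186  0.39936731] [-3.14066876e+00 -1.24847122e-03  1.26112994e+00] [ 1.24640985  0.32440495 -0.07137897  1.0773343   0.02297035  1.74212889
  0.87295834]
tool shift mm 693.9417386101948 205.36376491397016
```

Call:
play_rows(commands=[[-1,20,6,0,0],[-1,34,10,0,0],[-1,34,10,0,0],[-1,34,10,0,0],[-1,34,10,0,0]])

```text
time_s: 1.5
tcp_pos: [0.2864, -0.4836, 0.3995]
tcp_rot: [-3.141, -0.001, 1.261]
contact_force: [0.4, 0.0, 0.3]
gripper_width: 0.998
gripper_force: 0.0
```

Call:
play_rows(commands=[[-1,34,10,0,0],[-1,34,10,0,0],[-1,34,10,0,0],[-1,34,10,0,0],[-1,34,10,0,0]])

```text
time_s: 2.0
tcp_pos: [0.3851, -0.3366, 0.3996]
tcp_rot: [-3.141, -0.0, 1.261]
contact_force: [0.4, -0.6, 0.3]
gripper_width: 1.001
gripper_force: 0.0
```

Call:
play_rows(commands=[[-1,34,10,0,0],[-1,34,10,0,0],[-1,34,10,0,0],[-1,34,10,0,0],[-1,34,10,0,0]])

```text
time_s: 2.5
tcp_pos: [0.484, -0.1897, 0.3997]
tcp_rot: [-3.141, -0.0, 1.261]
contact_force: [0.7, -0.6, -0.1]
gripper_width: 0.997
gripper_force: 0.0
```

Call:
play_rows(commands=[[-1,34,10,0,0],[-1,34,10,0,0],[-1,34,10,0,0],[-1,34,10,0,0],[-1,28,9,0,0]])

```text
time_s: 3.0
tcp_pos: [0.5802, -0.0475, 0.3995]
tcp_rot: [-3.14, -0.0, 1.262]
contact_force: [0.0, -0.0, 0.6]
gripper_width: 1.001
gripper_force: 0.0
```

Call:
play_rows(commands=[[-1,0,0,0,0],[-1,0,0,0,0]])

```text
time_s: 3.2
tcp_pos: [0.5797, -0.049, 0.3993]
tcp_rot: [-3.14, 0.0, 1.264]
contact_force: [-0.4, -1.4, 0.1]
gripper_width: 0.999
gripper_force: 0.0
```

```bash
cat >> h.py <<'E'
from scipy.spatial.transform import Rotation as Ro
def wcal(s):
    c=robot.get_calibration("wrist");T=np.array(c["tool_from_camera"]);R=Ro.from_euler("xyz",s["tcp_rot"]).as_matrix()
    return np.array(c["camera_matrix"]),np.array(c["dist"]),R@T[:3,:3],np.array(s["tcp_pos"])+R@T[:3,3]
def wray(s,uv):
    K,D,R,o=wcal(s);p=cv2.undistortPoints(np.array([[uv]],float),K,D)[0,0];d=R@[p[0],p[1],1];return o,d/np.linalg.norm(d)
def wz(s,uv,z):
    o,d=wray(s,uv);return o+d*(z-o[2])/d[2]
def meet(r1,r2):
    (o1,d1),(o2,d2)=r1,r2;s=np.linalg.lstsq(np.c_[d1,-d2],o2-o1,rcond=None)[0]
    p,q=o1+s[0]*d1,o2+s[1]*d2;return (p+q)/2,np.linalg.norm(p-q)
def wsnap(tag):
    s=robot.sense();im=robot.read_camera("wrist");cv2.imwrite(f"pics/{tag}.png",im[:,:,::-1])
    np.savez(f"{tag}.npz",tcp_pos=s["tcp_pos"],tcp_rot=s["tcp_rot"]);return s,im
E
python3 - <<'E'
from h import *
s,im=wsnap("w1");print(s["time_s"],s["tcp_pos"],s["tcp_rot"])
E
```

```text
3.2 [ 0.57970483 -0.04898039  0.39934296] [-3.13985808e+00  2.17800708e-04  1.26397737e+00]
```

View pics/w1.png

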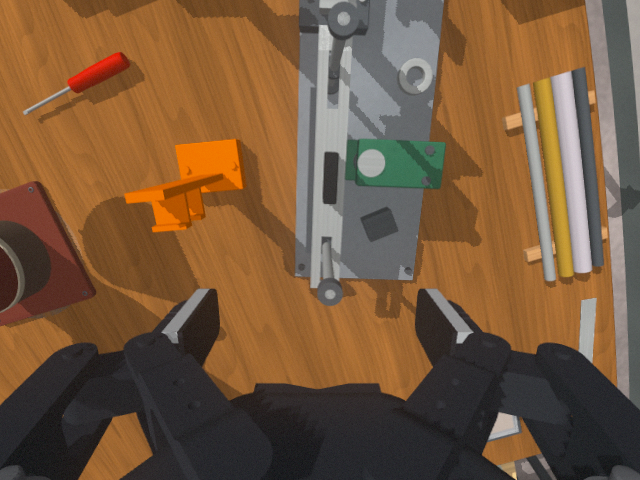

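The grip shows at wrist (331,178) as a slim upright block on the slotted bar. The posts are at (344,18) and (330,293) and the upright is at the top of the frame.

```bash
python3 - <<'E'
from h import *
s=dict(np.load("w1.npz"));im=cv2.imread("pics/w1.png")
k=np.zeros((480,640),np.uint8);k[140:215,318:345]=(im.max(2)[140:215,318:345]<50)*255
c=max(cv2.findContours(k,0,2)[0],key=cv2.contourArea);r=cv2.minAreaRect(c);print(r,cv2.boundingRect(c))
b=cv2.boxPoints(r);print(b.round(1).tolist())
print([wz(s,p,.183).round(4).tolist() for p in b])
print("tri grip",meet(wray(s,r[0]),ray("top",(411.4,201.9))))
for z in(.166,.183):print(wz(s,r[0],z))
f=lambda x,y:(250+x/2.9,80+y/2.9)
A=meet(wray(s,(343.5,18)),ray("top",f(272,243)));B=meet(wray(s,(329.5,292)),ray("top",f(682,390)));print("posts",A,B)
d=A[0]-B[0];print(np.linalg.norm(d[:2]),np.degrees(np.arctan2(d[0],d[1])))
L=[wz(s,p,.02) for p in((297,278),(413,278))];print("base -y edge",L)
E
```

```text
((335.0, 198.0), (0.0, 0.0), 0.0) (335, 198, 1, 1)
[[335.0, 198.0], [335.0, 198.0], [335.0, 198.0], [335.0, 198.0]]
[[0.6025, -0.0479, 0.183], [0.6025, -0.0479, 0.183], [0.6025, -0.0479, 0.183], [0.6025, -0.0479, 0.183]]
tri grip (array([ 0.60544734, -0.04419772,  0.12321534]), np.float64(0.026740395873739147))
[ 0.60257058 -0.05061626  0.166     ]
[ 0.60250527 -0.04789921  0.183     ]
posts (array([0.64808858, 0.10096518, 0.28418442]), np.float64(0.002255258229683939)) (array([ 0.57140683, -0.11538974,  0.28460932]), np.float64(0.0002659548793746159))
0.22954202051763786 19.51563690903877
base -y edge [array([ 0.49681925, -0.1912087 ,  0.02      ]), array([ 0.69524528, -0.25407384,  0.02      ])]
```

```bash
python3 - <<'E'
from h import *
s=dict(np.load("w1.npz"));im=cv2.imread("pics/w1.png")
print(im[178,318:348].max(1))
k=np.zeros((480,640),np.uint8);k[140:215,318:345]=(im.max(2)[140:215,318:345]<70)*255
c=max(cv2.findContours(k,0,2)[0],key=cv2.contourArea);r=cv2.minAreaRect(c);print(r,cv2.boundingRect(c))
b=cv2.boxPoints(r);print(b.round(1).tolist())
P=[wz(s,p,.183) for p in b];print(np.round(P,4).tolist(), [np.linalg.norm(P[i]-P[i-1]).round(4) for i in range(4)])
print("tri grip",meet(wray(s,r[0]),ray("top",(411.4,201.9))))
for z in(.166,.183):print(wz(s,r[0],z))
E
```

```text
[173 171 175 173 172 118  54  58  59  61  56  57  58  56  57  54  55  55
  56  84 115 124 124 126 128 128 108  89  86  91]
((330.18804931640625, 177.98696899414062), (13.196881294250488, 50.41458511352539), 2.38594388961792) (323, 153, 15, 51)
[[322.5, 202.89999389648438], [324.6000061035156, 152.5], [337.79998779296875, 153.10000610351562], [335.70001220703125, 203.39999389648438]]
[[0.5867, -0.049, 0.183], [0.6063, 0.0057, 0.183], [0.6205, 0.0005, 0.183], [0.6015, -0.0544, 0.183]] [np.float64(0.0157), np.float64(0.0581), np.float64(0.0151), np.float64(0.0581)]
tri grip (array([ 0.6045703 , -0.02660091,  0.14939938]), np.float64(0.0012564403186360808))
[ 0.60405495 -0.02546773  0.166     ]
[ 0.60392761 -0.02380162  0.183     ]
```

Call:
play_rows(commands=[[-0.2,0,0,0,0.035],[-0.2,15,7,0,0],[-0.2,16,7,0,0],[-0.2,0,0,0,0],[-0.2,0,0,30,0]])

```text
time_s: 3.75
tcp_pos: [0.6048, -0.0245, 0.3732]
tcp_rot: [3.136, -0.002, 1.23]
contact_force: [0.8, 0.2, -0.5]
gripper_width: 0.6
gripper_force: 0.0
```

Call:
play_rows(commands=[[-0.2,0,0,40,0],[-0.2,0,0,40,0],[-0.2,0,0,40,0],[-0.2,0,0,10,0],[-0.2,0,0,0,0]])

```text
time_s: 4.25
tcp_pos: [0.6026, -0.0257, 0.2396]
tcp_rot: [-3.139, 0.001, 1.229]
contact_force: [0.4, -0.6, 0.7]
gripper_width: 0.601
gripper_force: 0.0
```

```bash
python3 - <<'E'
from h import *
s,im=wsnap("w2");print(s["time_s"],s["tcp_pos"],s["tcp_rot"],s["gripper_width"])
K,D,R,o=wcal(s)
for q in(s["tcp_pos"],s["tcp_pos"]-[0,0,.05]):
    print("tcp px",cv2.projectPoints(np.array([R.T@(q-o)]),np.zeros(3),np.zeros(3),K,D)[0].ravel())
E
```

```text
4.25 [ 0.60261687 -0.02566081  0.23955636] [-3.13934896e+00  9.03522566e-04  1.22882302e+00] 0.6005764072213199
tcp px [315.68467677 270.52538586]
tcp px [316.17813714 244.78057926]
```

View pics/w2.png

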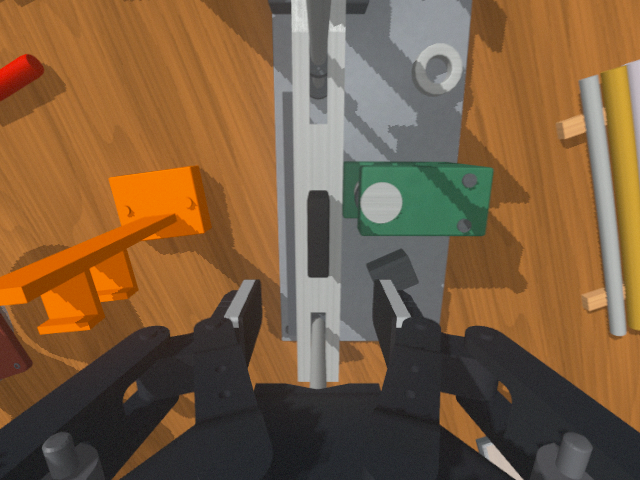

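The grip stands at (318,234), parallel to the fingers and midway between them, which are at columns 250 and 392.

```bash
python3 - <<'E'
from h import *
R=[]
for n,(x0,x1,y0,y1) in(("w1",(318,345,140,215)),("w2",(304,333,180,290))):
    s=dict(np.load(n+".npz"));im=cv2.imread(f"pics/{n}.png");k=np.zeros((480,640),np.uint8);k[y0:y1,x0:x1]=(im.max(2)[y0:y1,x0:x1]<70)*255
    c=max(cv2.findContours(k,0,2)[0],key=cv2.contourArea);x,y,w,h=cv2.boundingRect(c);r=cv2.minAreaRect(c);print(n,r,(x,y,w,h))
    R.append([wray(s,(x+w/2,v)) for v in(y,y+h/2,y+h)])
    print(wz(s,r[0],.183))
for a,b in zip(*R):print(meet(a,b))
print("with scene",meet(R[1][1],ray("scene",(256,195))))
q=wz(s,r[0],.183)-s["tcp_pos"];p=s["tcp_rot"][2]
print("shift tool mm",1e3*(q[0]*np.cos(p)+q[1]*np.sin(p)),1e3*(q[0]*np.sin(p)-q[1]*np.cos(p)))
E
```

```text
w1 ((330.18804931640625, 177.98696899414062), (13.196881294250488, 50.41458511352539), 2.38594388961792) (323, 153, 15, 51)
[ 0.60394487 -0.023792    0.183     ]
w2 ((318.0, 233.5), (85.0, 20.0), 90.0) (308, 191, 21, 86)
[ 0.60598795 -0.01998683  0.183     ]
(array([0.61416457, 0.00157193, 0.12658095]), np.float64(0.00015944342556831951))
(array([ 0.60415568, -0.02688629,  0.15770596]), np.float64(0.0003863867652086613))
(array([ 0.59489855, -0.05372308,  0.17826227]), np.float64(0.0009211071684060094))
with scene (array([ 0.60338902, -0.02555374,  0.160677  ]), np.float64(0.001978578007136343))
shift tool mm 6.475900297898835 1.2731262613451901
```

Call:
play_rows(commands=[[-0.2,3,1,20,0],[-0.2,0,0,25,0],[-0.2,0,0,25,0],[-0.2,0,0,15,0],[-0.2,0,0,5,0]])

```text
time_s: 4.8
tcp_pos: [0.6057, -0.0225, 0.1506]
tcp_rot: [3.141, -0.0, 1.23]
contact_force: [0.0, 0.2, -0.3]
gripper_width: 0.597
gripper_force: 0.0
```

Call:
play_rows(commands=[[-0.2,0,0,0,0],[0.2,0,0,0,0],[0.5,0,0,0,0],[1,0,0,0,0],[1,0,0,0,0]], grip_force=45)

```text
time_s: 5.3
tcp_pos: [0.6047, -0.0216, 0.1515]
tcp_rot: [-3.141, 0.0, 1.23]
contact_force: [-6.6, 2.0, 7.4]
gripper_width: 0.139
gripper_force: 43.9
```

Call:
play_rows(commands=[[1,0,0,0,0],[1,0,0,0,0],[1,0,0,-5,0],[1,0,0,-5,0]])

```text
time_s: 5.7
tcp_pos: [0.6056, -0.0224, 0.1611]
tcp_rot: [3.141, -0.0, 1.23]
contact_force: [0.9, -0.1, -0.2]
gripper_width: 0.002
gripper_force: 0.0
```

The fingers shut fully, so the grip slipped out. I'll look before retrying.

```bash
python3 - <<'E'
from h import *
s,im=wsnap("w3");sc=robot.read_camera("scene");print(s["time_s"])
a=cv2.resize(sc[150:300,200:330,::-1],None,fx=3,fy=3,interpolation=3)
b=im[150:400,200:440,::-1];b=cv2.resize(b,(432,450),interpolation=3)
cv2.imwrite("pics/c3.png",np.hstack([a,b])[:, :800])
E
```

```text
5.7
```

View pics/c3.png

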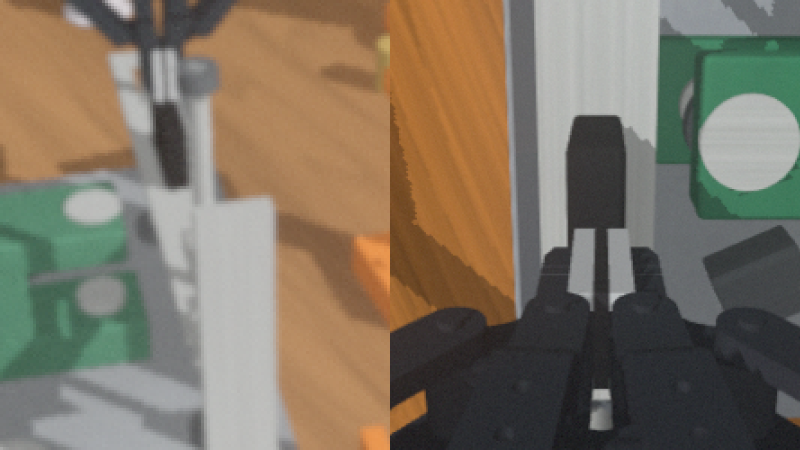

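Full-height fingers can't be inside the grip when shut, so its top must be lower than the fingers stand. I'll check by touch, lowering the shut fingers gently.

Call:
play_rows(commands=[[1,0,0,3,0],[1,0,0,0,0]])

```text
time_s: 6.0
tcp_pos: [0.605, -0.0225, 0.1567]
tcp_rot: [-3.141, 0.0, 1.23]
contact_force: [0.2, 0.1, 0.0]
gripper_width: -0.0
gripper_force: 0.0
```

Call:
play_rows(commands=[[1,0,0,3,0],[1,0,0,0,0]])

```text
time_s: 6.2
tcp_pos: [0.605, -0.0224, 0.1536]
tcp_rot: [-3.141, 0.0, 1.23]
contact_force: [-0.1, 0.2, 0.0]
gripper_width: -0.002
gripper_force: 0.0
```

```bash
python3 - <<'E'
from h import *
im=cv2.imread("pics/w3.png").max(2)
for r in range(205,300,6):print(r,im[r,296:352:2])
s=dict(np.load("w3.npz"));K,D,R,o=wcal(s)
for dz in(0,.02):print(cv2.projectPoints(np.array([R.T@(s["tcp_pos"]+[0,0,dz]-o)]),np.zeros(3),np.zeros(3),K,D)[0].ravel())
E
```

```text
205 [184 185 191 188 182 176 183 185 185 182 180 183 183 185 186 181 181 182
 186 184 188 183 183 184 184 189 144  99]
211 [186 184 190 189 184 178 183 187 183 182 181 182 180 186 185 185 179 183
 188 183 183 182 184 183 184 188 136  97]
217 [186 183 188  75  58  58  58  59  58  56  58  57  57  57  56  57 145 181
 182 183 184 183 180 182 188 187 130 100]
223 [181 182 109  56  56  57  56  52  56  57  56  56  57  56  55  54  52 132
 131 132 166 183 186 185 187 186 117  98]
229 [179 146  57  54  52  55  53  58  52  59  57  53  52  54  54  55  55 110
 132 131 131 130 129 131 151 185 113  96]
235 [176  75  61  57  56  61  62  60  54  57  60  58  58  56  57  59  53  57
 132 129 131 130 131 128 134 134  96  97]
241 [182  86  58  58  57  56  61  58  52  55  59  57  60  55  55  57  55  56
 128 129 133 128 130 127 130 134 107 101]
247 [182  83  60  57  57  56  58  56  53  57  55  52  55  55  53  55  48  61
 128 129 132 130 130 131 134 133 112 112]
253 [178  93  56  61  57  55  54  53  54  57  59  55  54  55  54  55  50  65
 129 127 129 127 130 129 132 129 110 112]
259 [181 105  62  55  54  56 
[... 159 characters left out ...]
 49  73
 128 128 126 127 132 127 131 127 112 109]
271 [179 121  54  59  54  53  55  53  48  53  53  53  54  54  54  50  45  78
 126 128 124 123 131 131 131 123 111 111]
277 [179 128  54  99 148 147 149 150 149  71  53  51  81 144 147 148 147 146
 133 127 128 131 128 129 130 122 114 109]
283 [177 126  55 130 152 152 152 152 151  60  51  52  63 154 154 155 155 152
 145 127 126 127 128 129 133 120 112 110]
289 [ 54  55  69 154 152 156 153 151 152  51  51  51  50 150 153 152 156 151
 152  52  43  44  44  50  58 100 110 111]
295 [ 53  54 106 152 152 151 152 150 153  51  51  49  49 155 149 151 151 152
 152 103  44  44  44  43  55  52  56 100]
[315.68483714 270.52390707]
[315.52591428 284.95451241]
```

```bash
python3 - <<'E'
from h import *
s=robot.sense();print(s["tcp_pos"],s["gripper_width"],s["gripper_force"])
def pr(n,X):
    c=robot.get_calibration(n);R=np.array(c["R"]);return cv2.projectPoints(np.array(X,float),cv2.Rodrigues(R)[0],np.array(c["t"]),np.array(c["camera_matrix"]),np.array(c["dist"]))[0][:,0].round(1)
T=np.array([.605,-.0225,.1611]);t=np.array([.335,.942,0]);n=np.array([.942,-.335,0]);z=np.array([0,0,1])
print("tcp scene",pr("scene",[T]))
for top in(.15,.183):
  C=np.array([T[0],T[1],0]);X=[C+a*.03*t+b*.008*n+(top-h)*z for h in(0,.045) for a in(-1,1) for b in(-1,1)]
  print(top,pr("scene",X).tolist());print("  top",pr("top",X).tolist())
im=cv2.imread("pics/scene0.png").max(2)
for r in range(172,218,3):print(r,im[r,244:272])
im=robot.read_camera("scene").max(2)
print()
for r in range(160,218,3):print(r,im[r,240:272])
E
```

```text
[ 0.60497055 -0.02243485  0.15362343] -0.0017213161989773713 0.0
tcp scene [[255.5 195.8]]
0.15 [[257.3, 192.1], [249.4, 193.1], [262.5, 208.3], [254.2, 209.3], [258.5, 210.6], [250.8, 211.6], [263.5, 227.1], [255.5, 228.2]]
  top [[423.9, 211.8], [426.8, 203.4], [392.0, 200.3], [395.0, 191.8], [418.9, 214.1], [421.7, 206.0], [388.5, 203.1], [391.3, 195.0]]
0.183 [[256.4, 178.0], [248.4, 178.9], [261.7, 193.8], [253.3, 194.8], [257.6, 197.2], [249.8, 198.1], [262.8, 213.4], [254.6, 214.5]]
  top [[427.8, 210.0], [430.8, 201.3], [394.8, 198.0], [397.9, 189.3], [422.5, 212.5], [425.4, 204.1], [391.1, 201.0], [394.0, 192.7]]
172 [172 163 157 156 170 181 187 182 182 183 184 178 174 161 142 121 114 118
 128 137 146 146 143 140 130 119 116 119]
175 [171 160 150 154 168 181 187 186 184 184 185 181 179 168 139 112 100 104
 106 109 112 118 117 118 120 118 117 121]
178 [150 154 148 152 163 168 164 158 151 146 142 139 143 145 130 110  94  90
  95  97 105 110 112 117 122 121 122 119]
181 [172 167 157 151 145 130  94  67  55  60  57  65  73 105 126 129 117 102
 105 108 112 115 121 127 135 143 149
[... 3434 characters left out ...]
 169 181 186 185 175 166]
205 [131 132 130 124 125 127 133 136 139 142 140 135 123  97  70  57  64  63
  61  59  66  73 100 126 142 156 166 178 187 184 173 160]
208 [134 128 125 121 121 119 127 131 139 141 137 142 137 117  92  70  58  63
  58  63  60  73  95 127 146 154 166 178 185 185 170 147]
211 [165 163 161 160 158 153 151 144 141 150 154 154 147 140 121  97  79  67
  68  73  72  86 110 140 150 152 163 175 185 187 175 148]
214 [165 165 165 165 167 167 164 164 163 175 182 186 187 186 183 180 175 174
 175 178 182 183 182 173 162 156 162 176 184 187 178 153]
217 [152 142 142 146 146 154 160 158 161 164 178 183 187 186 188 189 188 187
 188 187 186 186 187 182 168 158 162 176 184 189 184 173]
```

Both views show the shut fingertips ending at the grip's top face (scene row 187), while the encoder says 0.154. I'll lift clear, then reopen and close in single steps so I can see how the contact develops.

Call:
play_rows(commands=[[1,0,0,-10,0],[1,0,0,-20,0],[1,0,0,-20,0],[-0.2,0,0,0,0]])

```text
time_s: 6.65
tcp_pos: [0.607, -0.0221, 0.2082]
tcp_rot: [3.137, -0.001, 1.23]
contact_force: [0.6, -0.2, 0.6]
gripper_width: 0.157
gripper_force: 0.0
```

Call:
play_rows(commands=[[-0.2,0,0,0,0],[-0.2,0,0,0,0],[-0.2,0,0,0,0]])

```text
time_s: 6.95
tcp_pos: [0.6049, -0.0225, 0.2036]
tcp_rot: [-3.14, 0.0, 1.23]
contact_force: [0.3, -0.4, 0.4]
gripper_width: 0.594
gripper_force: 0.0
```

```bash
python3 - <<'E'
from h import *
s,im=wsnap("w4");sc=robot.read_camera("scene");print(s["time_s"],s["tcp_pos"],s["gripper_width"])
a=cv2.resize(sc[150:300,200:330,::-1],None,fx=3,fy=3,interpolation=3)
b=cv2.resize(im[130:380,210:430,::-1],(396,450),interpolation=3)
cv2.imwrite("pics/c4.png",np.hstack([a,b]))
E
```

```text
6.95 [ 0.60490045 -0.02248453  0.20359219] 0.5937001027894685
```

View pics/c4.png

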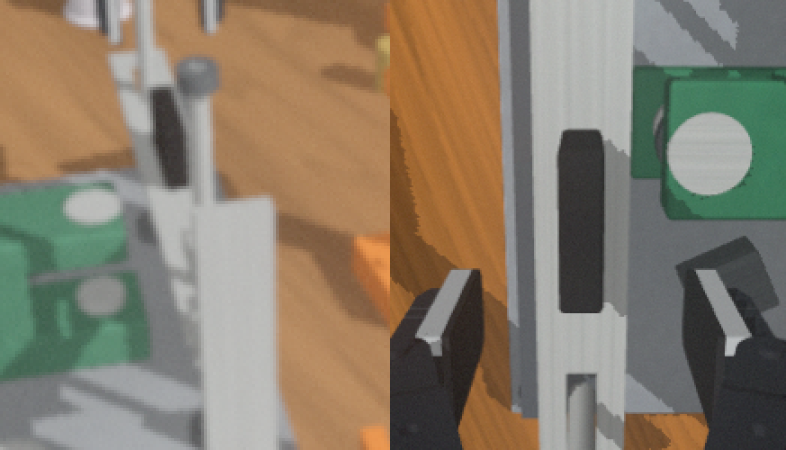

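The wrist and scene views agree that the real fingertips stand about 25–30 mm behind the reported TCP. At TCP 0.151 I only pinched the chamfer at the top of the grip. I'll go about 25 mm deeper, watching the force.

Call:
play_rows(commands=[[-0.2,0,0,20,0],[-0.2,0,0,25,0],[-0.2,0,0,13,0],[-0.2,0,0,5,0],[-0.2,0,0,0,0]], grip_force=25)

```text
time_s: 7.55
tcp_pos: [0.6051, -0.0224, 0.141]
tcp_rot: [-3.141, 0.0, 1.23]
contact_force: [0.6, -0.2, 0.4]
gripper_width: 0.601
gripper_force: 0.0
```

Call:
play_rows(commands=[[-0.2,0,0,5,0],[-0.2,0,0,5,0],[-0.2,0,0,0,0]])

```text
time_s: 7.85
tcp_pos: [0.6052, -0.0225, 0.131]
tcp_rot: [-3.141, 0.0, 1.23]
contact_force: [0.1, -0.1, -1.2]
gripper_width: 0.598
gripper_force: 0.0
```

Call:
play_rows(commands=[[-0.2,0,0,4,0],[-0.2,0,0,3,0],[-0.2,0,0,0,0]])

```text
time_s: 8.15
tcp_pos: [0.605, -0.0224, 0.1238]
tcp_rot: [-3.141, 0.0, 1.23]
contact_force: [0.2, 0.4, 0.3]
gripper_width: 0.599
gripper_force: 0.0
```

```bash
python3 - <<'E'
from h import *
s,im=wsnap("w5");sc=robot.read_camera("scene");print(s["time_s"],s["tcp_pos"],s["contact_force"])
a=cv2.resize(sc[150:300,200:330,::-1],None,fx=3,fy=3,interpolation=3)
b=cv2.resize(im[130:380,210:430,::-1],(396,450),interpolation=3)
cv2.imwrite("pics/c5.png",np.hstack([a,b]))
E
```

```text
8.15 [ 0.60504688 -0.02241724  0.12383406] [0.23789404 0.40670484 0.30431138]
```

View pics/c5.png

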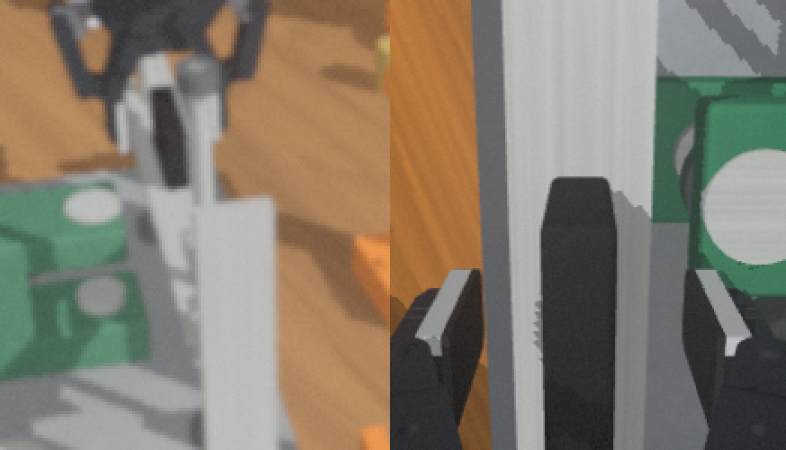

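The fingers straddle the grip on both sides, with tips at scene crop row 150 and the grip between rows 88 and 187. That is well down on the block, so I'll close now.

Call:
play_rows(commands=[[0.2,0,0,0,0],[1,0,0,0,0],[1,0,0,0,0],[1,0,0,0,0]], grip_force=60)

```text
time_s: 8.65
tcp_pos: [0.6044, -0.0218, 0.1246]
tcp_rot: [-3.14, 0.0, 1.23]
contact_force: [-6.5, 1.2, 3.9]
gripper_width: 0.18
gripper_force: 59.0
```

Call:
play_rows(commands=[[1,0,0,0,0],[1,0,0,0,0]])

```text
time_s: 8.85
tcp_pos: [0.6044, -0.0218, 0.1246]
tcp_rot: [-3.14, 0.0, 1.23]
contact_force: [-5.5, 1.7, 5.1]
gripper_width: 0.179
gripper_force: 59.0
```

Call:
play_rows(commands=[[1,0,-0.8,-5,0],[1,0,0,-10,0],[1,0,0,-10,0],[1,0,0,0,0]])

```text
time_s: 9.25
tcp_pos: [0.6044, -0.0219, 0.1508]
tcp_rot: [-3.142, 0.0, 1.23]
contact_force: [-2.4, 0.9, -5.0]
gripper_width: 0.176
gripper_force: 59.2
```

```bash
python3 - <<'E'
from h import *
s=robot.sense();print(s["tcp_pos"],s["contact_force"],s["ft_torque"])
im=robot.read_camera("scene").max(2)
for r in range(184,216,3):print(r,im[r,244:270:2])
E
```

```text
[ 0.60438894 -0.02194346  0.15078456] [-2.43881164  0.91894412 -4.98998019] [ 0.12600671  0.58648222 -0.03601733]
184 [123  79 107 142  92  63  59  61  84 135 150 169 183]
187 [144 127 132 143  95  62  61  61  71 127 156 180 189]
190 [151 142 139 127  78  57  57  61  72 128 155 177 191]
193 [159 142 142 138  92  54  61  59  71 133 156 175 189]
196 [169 149 140 139 119  65  62  63  64 119 149 173 190]
199 [144 143 148 144 136  93  65  63  67 121 148 172 186]
202 [125 131 170 183 180 169 161 165 168 174 157 169 187]
205 [124 124 151 184 186 188 188 187 187 181 155 167 187]
208 [121 121 135 176 186 187 188 186 186 183 158 166 186]
211 [157 149 135 160 184 186 189 188 186 183 161 163 186]
214 [166 164 158 150 178 188 188 186 188 185 162 162 185]
```

The guard hangs in the grip: −5 N, with its lower edge up 12 px, about 26 mm. I'll carry on straight up to a lift of about 0.120.

Call:
play_rows(commands=[[1,0,0,-15,0],[1,0,0,-15,0],[1,0,0,-15,0],[1,0,0,-15,0],[1,0,0,0,0]])

```text
time_s: 9.8
tcp_pos: [0.6047, -0.0213, 0.2123]
tcp_rot: [3.14, -0.001, 1.23]
contact_force: [-3.6, 0.5, -3.9]
gripper_width: 0.174
gripper_force: 59.9
```

Call:
play_rows(commands=[[1,0,0,-15,0],[1,0,0,-12,0],[1,0,0,-6,0],[1,0,0,0,0],[1,0,0,0,0]])

```text
time_s: 10.3
tcp_pos: [0.6045, -0.0217, 0.2433]
tcp_rot: [3.141, -0.0, 1.23]
contact_force: [-2.8, 2.1, -5.0]
gripper_width: 0.175
gripper_force: 60.1
```

```bash
python3 - <<'E'
from h import *
s=robot.sense();print(s["time_s"],s["tcp_pos"],s["tcp_rot"],s["contact_force"],s["gripper_width"])
a=robot.read_camera("top")[:,:,::-1];b=robot.read_camera("scene")[:,:,::-1]
cv2.imwrite("pics/t6.png",a);cv2.imwrite("pics/s6.png",b)
a=cv2.resize(a[100:260,270:420],(480,512),interpolation=3);b=cv2.resize(b[100:370,170:320][:, :],(284,512),interpolation=3)
cv2.imwrite("pics/c6.png",np.hstack([a,b]))
E
```

```text
10.3 [ 0.60448521 -0.02166388  0.24331655] [ 3.14144072e+00 -3.65785233e-04  1.23014864e+00] [-2.76217619  2.08420298 -5.00772383] 0.17514792767944784
```

View pics/c6.png

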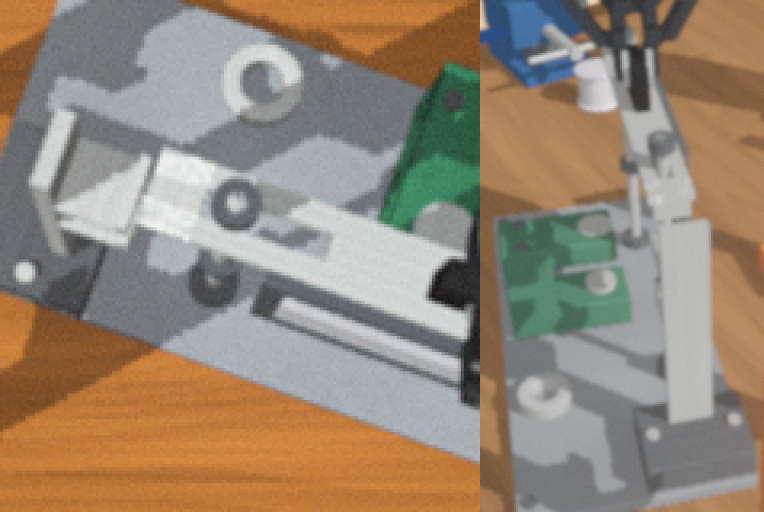

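The bar end (crop (152,188)) stands just short of the lip (crop (139,200)), clear above it, with the upright's wall at crop (68,170).

```bash
python3 - <<'E'
from h import *
f=lambda x,y:(270+x/3.2,100+y/3.2)
t=np.array([.335,.942,0]);n=np.array([.942,-.335,0])
for nm,uvs,z in(("bar end",((165,150),(140,227)),.257),("lip top outer",((150,158),(128,240)),.221),("wall foot",((75,130),(58,215)),.209),("wall top",((55,108),(33,185)),.259),("wall top2",((73,113),(40,180)),.259)):
    for uv in uvs:
        p=onz("top",f(*uv),z);print(nm,p.round(4),"t",round(p@t,4),"n",round(p@n,4))
s=robot.sense();print("tcp t",s["tcp_pos"]@t)
E
```

```text
bar end [0.6787 0.1343 0.257 ] t 0.3539 n 0.5943
bar end [0.6404 0.1464 0.257 ] t 0.3524 n 0.5542
lip top outer [0.6823 0.1415 0.221 ] t 0.3619 n 0.5953
lip top outer [0.6399 0.1525 0.221 ] t 0.358 n 0.5517
wall foot [0.6995 0.1805 0.209 ] t 0.4043 n 0.5985
wall foot [0.6548 0.1889 0.209 ] t 0.3973 n 0.5535
wall top [0.699  0.1883 0.259 ] t 0.4116 n 0.5954
wall top [0.6606 0.1987 0.259 ] t 0.4085 n 0.5557
wall top2 [0.6965 0.1795 0.259 ] t 0.4024 n 0.596
wall top2 [0.6631 0.1953 0.259 ] t 0.4061 n 0.5592
tcp t 0.18212245990055187
```

The tab centre is at t=0.350 and the pocket runs 0.366–0.400 (34 mm, as stated), so its middle is 33–34 mm away. The x offset is under 2 mm.

Call:
play_rows(commands=[[1,5,0,0,0],[1,7,0,0,0],[1,8,0,0,0],[1,8,0,0,0],[1,0,0,0,0]])

```text
time_s: 10.9
tcp_pos: [0.6142, 0.0057, 0.2423]
tcp_rot: [-3.142, -0.001, 1.231]
contact_force: [-3.7, 3.2, -4.1]
gripper_width: 0.173
gripper_force: 60.1
```

Call:
play_rows(commands=[[1,6,0,0,0],[1,0,0,0,0],[1,0,0,0,0]])

```text
time_s: 11.2
tcp_pos: [0.6158, 0.01, 0.2422]
tcp_rot: [-3.141, -0.0, 1.23]
contact_force: [-4.3, 2.9, -4.7]
gripper_width: 0.175
gripper_force: 60.0
```

Call:
play_rows(commands=[[1,0,0,5,0],[1,0,0,5,0],[1,0,0,5,0],[1,0,0,0,0]])

```text
time_s: 11.6
tcp_pos: [0.6156, 0.0096, 0.2267]
tcp_rot: [-3.141, 0.0, 1.23]
contact_force: [-3.8, 4.0, -4.8]
gripper_width: 0.174
gripper_force: 60.0
```

```bash
python3 - <<'E'
from h import *
s=robot.sense();t=np.array([.335,.942,0]);print(s["time_s"],s["tcp_pos"],s["tcp_pos"]@t,s["contact_force"],s["gripper_width"])
E
```

```text
11.6 [0.61559408 0.00960017 0.22670589] 0.21526737435319668 [-3.82904036  3.96879926 -4.84768364] 0.17405123838152375
```

Lift is 0.102, already below the lip height, with the full weight still on the gripper and no sideways push. The tab is inside the pocket, so I'll lower it onto the floor.

Call:
play_rows(commands=[[1,0,0,4,0],[1,0,0,3,0],[1,0,0,0,0],[1,0,0,0,0]])

```text
time_s: 12.0
tcp_pos: [0.6156, 0.0096, 0.2204]
tcp_rot: [-3.141, 0.0, 1.23]
contact_force: [-5.0, 1.9, -5.4]
gripper_width: 0.18
gripper_force: 60.0
```

Call:
play_rows(commands=[[1,0,0,1.5,0],[1,0,0,0,0]])

```text
time_s: 12.2
tcp_pos: [0.6157, 0.0096, 0.2197]
tcp_rot: [3.142, 0.0, 1.229]
contact_force: [-7.7, 1.3, -0.1]
gripper_width: 0.173
gripper_force: 60.6
```

The weight came off at 0.2197, a lift of 0.095, which matches the upper notch. I'll press 1 mm more, then open gently.

Call:
play_rows(commands=[[1,0,0,1,0],[1,0,0,0,0]])

```text
time_s: 12.4
tcp_pos: [0.6158, 0.0096, 0.2197]
tcp_rot: [3.141, 0.0, 1.229]
contact_force: [-11.0, 1.1, 6.6]
gripper_width: 0.177
gripper_force: 61.5
```

Call:
play_rows(commands=[[0.5,0,0,0,0],[0.2,0,0,0,0],[-0.2,0,0,0,0],[-0.2,0,0,0,0]])

```text
time_s: 12.8
tcp_pos: [0.6165, 0.0096, 0.2182]
tcp_rot: [3.141, -0.0, 1.229]
contact_force: [-0.6, 0.9, -0.1]
gripper_width: 0.601
gripper_force: 0.0
```

Call:
play_rows(commands=[[-0.2,0,0,-10,0],[-0.2,0,0,-20,0],[-0.2,0,0,-30,0],[-0.2,0,0,-40,0],[-0.2,0,0,-20,0]])

```text
time_s: 13.3
tcp_pos: [0.6167, 0.0102, 0.3422]
tcp_rot: [3.138, -0.002, 1.23]
contact_force: [-0.7, 0.2, -0.7]
gripper_width: 0.599
gripper_force: 0.0
```

Call:
play_rows(commands=[[-0.2,0,0,0,0],[-0.2,0,0,0,0],[-0.2,0,0,0,0]])

```text
time_s: 13.6
tcp_pos: [0.6156, 0.0098, 0.3369]
tcp_rot: [-3.14, 0.001, 1.23]
contact_force: [0.2, 0.0, -0.9]
gripper_width: 0.601
gripper_force: 0.0
```

```bash
python3 - <<'E'
from h import *
s,im=wsnap("w7");print(s["time_s"],s["tcp_pos"],s["contact_force"])
sc=robot.read_camera("scene")[:,:,::-1];cv2.imwrite("pics/s7.png",sc)
# dark grip in the scene: expected extent for lift .095, shift 33 mm
c=robot.get_calibration("scene")
t=np.array([.335,.942,0]);n=np.array([.942,-.335,0]);C=.5769*n+.213*t
for lift in(0,.045,.095):
    X=np.array([C+a*.03*t+b*.008*n+np.array([0,0,.183+lift-h]) for h in(0,.045) for a in(-1,1) for b in(-1,1)])
    q=cv2.projectPoints(X,cv2.Rodrigues(np.array(c["R"]))[0],np.array(c["t"]),np.array(c["camera_matrix"]),np.array(c["dist"]))[0][:,0]
    print(lift,q.min(0).round(),q.max(0).round())
m=(sc.max(2)<70).astype(np.uint8);m[:, :235]=0;m[:,285:]=0;m[:100]=0;m[240:]=0
k=cv2.connectedComponentsWithStats(m)[2];print(k[k[:,4]>30])
E
```

```text
13.6 [0.61561847 0.00975142 0.33688921] [ 0.19124405  0.04291068 -0.87056446]
0 [251. 186.] [266. 224.]
0.045 [250. 166.] [265. 204.]
0.095 [248. 141.] [264. 180.]
[[     0      0    640    480 306959]
 [   250    144     12     34    241]]
```

The grip now shows at scene rows 144–178. A lift of 0.095 predicts 141–180, so the guard hangs in the upper notch and the fingers are clear.

```bash
python3 -c "
from workcell import robot
print(robot.job_done())"
```

```text
the job is handed in; nothing more can be done
None
```

The guard is hanging in the upper notch at a lift of about 0.095 m with the gripper clear, and the job was handed in at about 13.6 s; my first grasp slipped off the top of the grip before the lift, so the second one did the job.

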